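Hang up the setting gauge and hold a tube in the fixture corner

ROBOT

A 7-joint arm with a two-finger parallel gripper is mounted at the origin on a cart in front of the work surface, level with it; the furniture and walls round the work are solid. World frame = base frame: x ahead of the robot, y to its left, z up, the work surface at z = 0. Lengths are in m, angles in degrees, forces in N, time in s.
With the tool pointing down it reaches from about 0.4 to 0.85 m from the base axis. Payload 4.5 kg.
Tool frame: the origin (TCP) lies on the centre line of the jaws, within the pads' length; the fingertips stand 11 mm ahead of it and the grasp point (between the pads) lies 8 mm behind it; z points along the fingers, y is the line along which they close (so a half turn about z gives the same grasp; the last joint's range is limited). The gripper opens to 85 mm and grips with 20 to 120 N. Pads are 22 mm wide; open, the fingers measure 114 mm over their backs; the gripper's body (76 mm by 85 mm) begins 54 mm behind the grasp point. The pads swing forward as they close: fully open they stand 13 mm farther back than shut.
Start: joints at [-65.672, 39.483, -11.15, 89.685, 9.013, 51.709, -12.324], TCP at [0.238, 0.578, 0.242] pointing down, gripper open.
Joint ranges: [-172.22, 172.22], [-26.19, 119.32], [-84.43, 86.54], [7.71, 146.69], [-57.33, 237.33], [2.42, 119.75], [-152.13, 152.13]. Speed limits (degrees/s): [147.25, 147.25, 180, 180, 180, 180, 180].

INTERFACE

Orientations are given as [roll, pitch, yaw] about the fixed x, y, z axes, in that order (R = Rz(yaw) Ry(pitch) Rx(roll)).
In Python, from cell import observe, snapshot, calibration, ctrl gives the robot as it stands. The module is installed in compiled form; this text tells all that it offers.
- The arm moves only by the tool drive_tool, never from a script. Its argument "steps" is one flat list of numbers, 4 for each row, row after row: the shift along the world's x, y, z in units of 25 mm (1.0 is 25 mm), then the turn about the world's z in units of 0.08 rad (1.0 is 0.08 rad). A call has 1 to 5 rows; each row shifts and turns the commanded pose from where the row before left it; what a row does not reach is not made up. A row lasts 1/10 s, in which the tool goes at most 50 mm and 8.59 degrees, less where a joint would pass 70% of its speed; a pose out of reach is approached as far as the arm can. A call with a number of a shift or a turn outside -1 to 1 is refused whole. A call with a gripper value outside its range is refused whole. "fingers" is the opening, from -1 (shut) to 1 (fully open), so that 0 is half open, set as the call begins (left out, the last holds). The fingers move at their own pace and stop on an object; the grip force is fixed at half the most. Time passes only in rows, so rows that do not move let the fingers close. It gives the time, the measured TCP pose, the force, the opening and the grip force at its end, in the units of the state.
- observe(): the state, without advancing time (a new reading comes with each control period).
- snapshot(name): name is "scene" or "side" or "wrist"; returns the picture (384x512x3 uint8, red, green, blue); there is no depth.
- calibration(name): a dict with "mtx" (3x3 intrinsics, pixels), "position" and "orientation" of the camera in the world. Camera axes: x right, y down, z forward; pixel columns grow to the right and rows downward; lengths in m; the calibration is good to about 2 mm. A picture is of the moment at which its call begins: read the wrist's pose just before it. calibration takes no time and is no camera call; for the wrist camera it gives the pose at the moment of the call.
- ctrl.close_job(): hands the job in; it is judged then, once.
The state is a dict: "time_s": time; "qpos": joint angles; "qd": joint speeds; "tau": joint torques, N m; "ee_pos": TCP position; "tool_rot": TCP orientation; "ft_force": force on the tool from outside, world axes, zero at the start; "torque": the same for the moment, N m; "opening": opening from 0.0 (shut) to 1.0 (fully open); "grip_force": force on a finger pad.
Only numpy, scipy, OpenCV 4.12 (cv2) and the standard library are available. Lean on these libraries where they do the work, as an engineer would, in place of code of your own. Each camera call takes 0.05 s, during which the arm holds its last target. There are 200 camera calls.

TASK

Take the setting gauge out of the corner of the fit-up fixture and hang it by its eye on the peg of the stand, then let go of it. Then lay the longer of the two square tubes flat on the fixture plate, lengthwise along the long stop, push it fully home into the corner so that its side bears on the long stop and its end on the end stop, and finish while still holding it pressed firmly against both stops: do not let go. Leave the shorter tube, the round tin and the welding magnet where they are.

Things in the scene. Friction and masses are not known exactly. Their poses are not given: they have to be found in the camera images.
- fixture: Fixed dark steel plate, 160 (x) x 200 (y) x 10 mm, on the table; origin at the centre of its underside, z up, its top 10 mm above. Two 12 mm high bare steel bars on it make a corner at its +x, +y side, with a small gap between the bars. It stands turned by up to 0.35 rad about the vertical. A tube that is also pushed down on the plate loses part of a sideways push to friction before it reaches the stops.
- long_stop: Steel bar 20 (x) x 145 (y) x 12 mm fixed on the plate, along the fixture's y axis, at the far (+x) side; origin at the centre of its underside. Its stop face looks to the fixture's -x, 45 mm from the fixture's origin.
- end_stop: Steel bar 75 (x) x 20 (y) x 12 mm fixed on the plate, along the fixture's x axis, at the left (+y) end; origin at the centre of its underside. Its stop face looks to the fixture's -y, 75 mm from the fixture's origin.
- seat (a point): Point on the plate's top, with the fixture's axes, at (25, 15, 10) mm in the fixture's frame: where the long tube's origin is when the tube is home against both stops.
- gauge: Loose aluminium setting gauge, about 0.2 kg, standing upright in the fixture's corner: square foot 44 x 44 x 14 mm, and on it an upright flat blade 10 mm thick (its x), 44 mm wide (its y), whose top is 120 mm above the underside. A round 24 mm hole (the eye) goes through the blade along x; solid blade above the eye to grip, from 72 to 120 mm. Origin at the centre of the underside, z up.
- gauge_eye (a point): Centre of the gauge's eye, 60 mm above its underside; axes as the gauge's.
- peg_stand: Fixed stand: dark round base of 90 mm diameter, 12 mm high, with a 16 mm steel post 116 mm high set 30 mm to its own +x; origin at the centre of its underside. Its -x points roughly to the robot, turned by up to 0.4 rad.
- peg: The stand's peg: a steel rod of 8 mm diameter, fixed to the post. Origin on its axis at the post's face, 110 mm above the table; it runs 75 mm from there along its own -x, towards the robot's side and rising gently (0.12 rad) to its rounded free tip.
- tube_long: Loose square tube offcut 40 (x) x 120 (y) x 40 (z) mm, about 0.16 kg, plain grey, lying on the table to the right; the longer of two such tubes. Origin at the centre of its underside, y along its length. It may be in either of two places, which the two tubes swap.
- tube_short: Loose square tube offcut 40 x 90 (y) x 40 mm of the same look, to be left alone; origin at the centre of its underside.
- paste_tin: Loose round tin with a slip lid, 68 mm across, 35 mm high, to be left alone; origin at the centre of its underside.
- weld_magnet: Loose arrow-shaped welding magnet lying flat, 64 x 80 x 16 mm, to be left alone; origin at the centre of its underside.
Things that resemble listed ones, but are neither listed nor needed, are in the scene too. What is shaped like the tube_long but brown is not meant.

How it is judged (in metres and radians):
On the way, in this order (a step that is already met when the one before it is completed fails the run):
1. the gauge hangs by its eye on the peg, let go (x of gauge_eye in the frame of peg between -0.072 and -0.004 m and y of gauge_eye in the frame of peg between -0.012 and 0.012 m and z of gauge_eye in the frame of peg between -0.018 and 0.006 m and contact force between gauge and peg above 0.5 N and height (world z) of gauge above 0.02 m and contact force between each of the fingers, the arm and gauge below 0.1 N), for 0.3 s.
2. the long tube lies home in the corner, pressing on both stops (x of tube_long in the frame of seat between -0.003 and 0.003 m and y of tube_long in the frame of seat between -0.003 and 0.003 m and z of tube_long in the frame of seat between -0.003 and 0.003 m and angle between tube_long's own z axis and vertical below 0.04 rad and angle between the y axis of tube_long and the y axis of fixture, either way round below 0.03 rad and contact force between tube_long and long_stop above 2 N and contact force between tube_long and end_stop above 2 N), for 0.2 s.
At the end, for the whole second after the job is handed in: The gauge hangs still by its eye on the peg, over 20 mm clear of the table, untouched. The long tube lies flat, within 3 mm of home and 0.03 rad along the long stop, pressing each stop with over 2 N, fingers still on it (all of step 1 and all of step 2 and contact force between the fingers and tube_long above 1 N and linear speed of gauge below 0.03 m/s and linear speed of tube_long below 0.01 m/s); the arm keeps its last pose, push and grip.
It fails at once if the shorter tube is shifted by more than 30 mm (distance of tube_short from where it was at the start of the episode above 0.03 m).
It fails at once if the round tin is shifted by more than 30 mm (distance of paste_tin from where it was at the start of the episode above 0.03 m).
It fails at once if the welding magnet is shifted by more than 30 mm (distance of weld_magnet from where it was at the start of the episode above 0.03 m).
It also fails if it takes over 58 s, if anything falls off the work surface, if the arm or the gripper's body presses on something with over 40 N, if the wrist force passes 120 N, or if a joint passes its speed limit or range.

## Working session

There is one attempt and no reset: what is moved stays moved. The work goes in short steps, Python scripts to look and compute and a tool call to move; the robot and the scene stay as the last step left them, time stands still between calls to the robot, and variables do not carry over. Pictures are saved under pics/ and viewed, at most 10 in all, crops included, and the job is handed in when it is done.

Besides the shell and the picture viewer there is one more tool, called after ">>>" as name(argument=value, ...) on one line, values as JSON. drive_tool: Moves the arm, as the interface text tells. Shifts and turns lie within -1 to 1; 1 stands for 25 mm of shift or 0.08 rad of turn. Its arguments: {"type":"object","properties":{"steps":{"type":"array","items":{"type":"number","minimum":-1,"maximum":1}},"fingers":{"type":"number"}},"required":["steps"]}

```bash
mkdir -p pics
cat > h.py <<'E'
import numpy as np, cv2, json
from scipy.spatial.transform import Rotation as R
from cell import observe, snapshot, calibration, ctrl
def cam(n):
    c=calibration(n); o=c["orientation"]
    return np.array(c["mtx"]),np.array(c["position"]),o
def rot(o):
    o=np.array(o,float)
    return o if o.shape==(3,3) else R.from_euler('xyz',o,degrees=True).as_matrix()
def w(c,u,v,z):
    K,p,o=c; d=rot(o)@np.linalg.inv(K)@[u,v,1]
    return (p+d*(z-p[2])/d[2])
def px(c,P):
    K,p,o=c; q=K@(rot(o).T@(np.array(P)-p)); return q[:2]/q[2]
E
python3 - <<'E'
from h import *
for n in ("scene","side"):
    print(n,cam(n)); cv2.imwrite(f"pics/{n}.png",cv2.resize(snapshot(n)[:,:,::-1],(800,600),interpolation=cv2.INTER_CUBIC))
s=observe();print(s)
E
```

```text
scene (array([[404.7985954 ,   0.        , 259.70534587],
       [  0.        , 404.7985954 , 188.34168516],
       [  0.        ,   0.        ,   1.        ]]), array([-0.36112846, -0.59496231,  0.71286514]), array([-117.90600737,   -0.41942423,  -56.35242284]))
side (array([[452.13980613,   0.        , 250.45596674],
       [  0.        , 452.13980613, 200.77175589],
       [  0.        ,   0.        ,   1.        ]]), array([0.65879054, 1.04068465, 0.6409644 ]), array([-118.28708762,    1.06559563,  174.77116191]))
{'time_s': 0.1, 'qpos': array([-65.67315759,  39.52729572, -11.14558725,  89.73870704,
         9.01203583,  51.71093749, -12.32467239]), 'qd': array([ 0.06637566, -0.07299751,  0.0284815 , -0.05005085,  0.04326586,
       -0.05133053,  0.02547348]), 'tau': array([-4.26353712e-03, -5.40607488e+01, -1.27194878e+00, -1.58984989e+01,
        9.30918701e-03,  4.37300696e-03, -1.01114637e-05]), 'ee_pos': array([0.23788982, 0.57734121, 0.24157716]), 'tool_rot': array([-1.79905083e+02,  6.55431331e-03,  1.57613702e+02]), 'ft_force': array([0.39502856, 0.1688324 , 0.72696338]), 'torque': array([-0.017465  ,  0.02597996,  0.0280795 ]), 'grip_force': 0.0, 'opening': 1.0033877846550994}
```

View pics/scene.png

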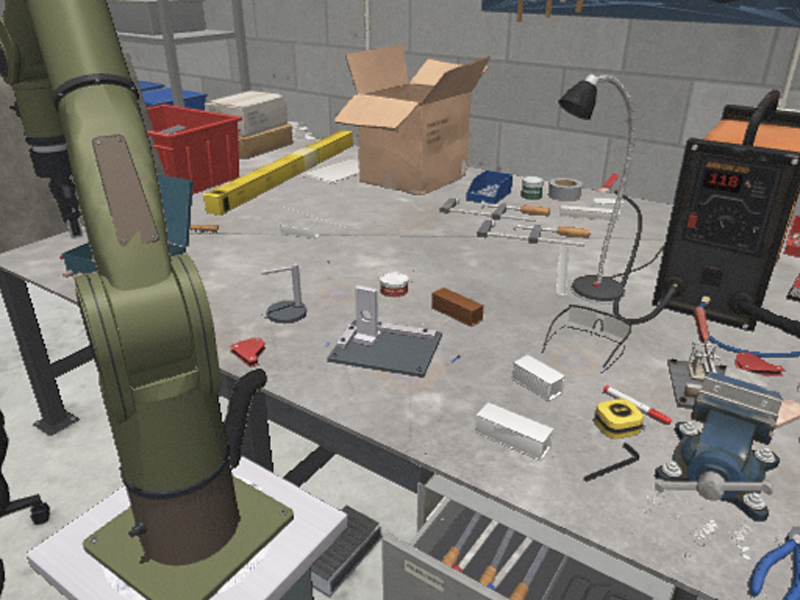

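View pics/side.png

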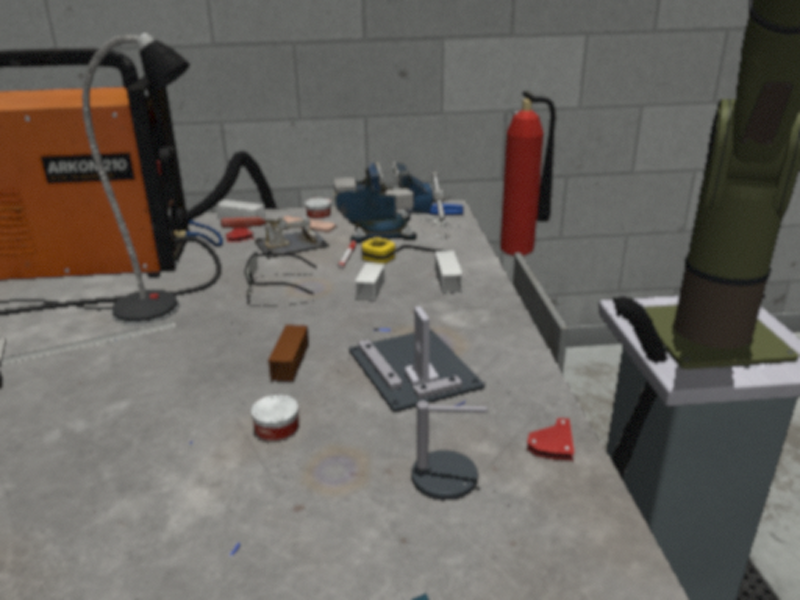

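The scene picture shows the fixture near (385,348) with the gauge at (367,315), the stand at (287,295), the long tube at (513,430) and the short tube at (538,377). The side picture shows the stand at (445,450) and the plate at (415,370). I'll enlarge both.

Run:
```python
from h import *
a=cv2.imread("pics/scene.png");a=cv2.resize(a,(512,384),interpolation=cv2.INTER_AREA)
a=snapshot("scene")[:,:,::-1]; b=snapshot("side")[:,:,::-1]
cv2.imwrite("pics/c1.png",cv2.resize(a[162:302,160:360],(800,560),interpolation=cv2.INTER_CUBIC))
cv2.imwrite("pics/c2.png",cv2.resize(b[150:325,215:315],(0,0),fx=3.4,fy=3.4,interpolation=cv2.INTER_CUBIC))
```

```text
(no output)
```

View pics/c1.png

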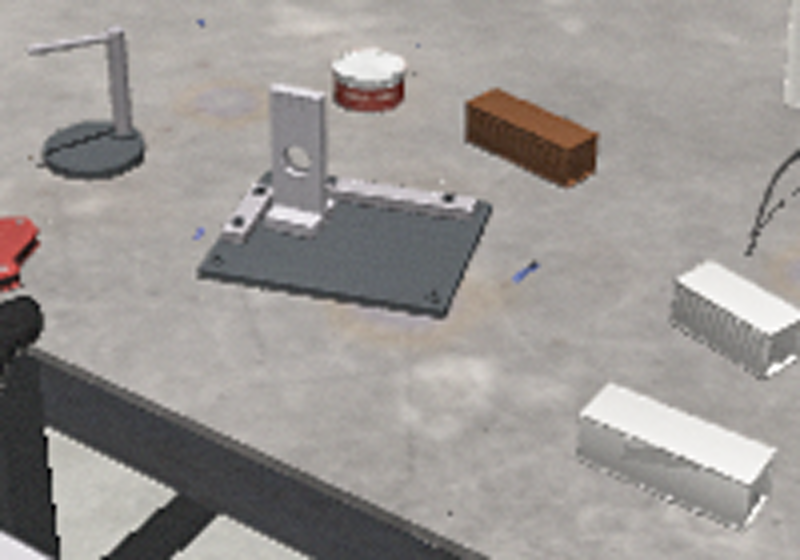

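View pics/c2.png

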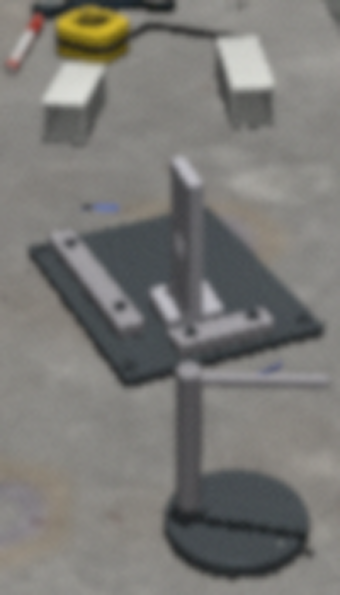

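The crops show the plate corners, the gauge top, the peg and the tube tops clearly. I'll fit poses from those pixels.

```bash
cat > fit.py <<'E'
from h import *
from scipy.optimize import least_squares
S=cam("scene");D=cam("side")
def s(u,v): return ('s',(160+(u+.5)/4-.5,162+(v+.5)/4-.5))
def d(u,v): return ('d',(215+(u+.5)/3.4-.5,150+(v+.5)/3.4-.5))
C={'s':S,'d':D}
def fit(pts,x0):
    f=lambda x: np.concatenate([px(C[c],[x[0]+np.cos(x[2])*P[0]-np.sin(x[2])*P[1],x[1]+np.sin(x[2])*P[0]+np.cos(x[2])*P[1],P[2]])-uv for P,(c,uv) in pts])
    r=least_squares(f,x0,loss='soft_l1'); return r.x,np.abs(r.fun).reshape(-1,2).round(1).tolist()
E
python3 - <<'E'
from fit import *
g=.01
print('fix',fit([((-.08,.1,g),s(200,270)),((-.08,-.1,g),s(444,310)),((.08,-.1,g),s(490,205)),((-.08,.1,g),d(322,325)),((.08,.1,g),d(130,378)),((.08,-.1,g),d(30,247)),
 ((.045,-.07+.0,.022),s(474,207))],[.55,0,0])[0:2])
h=.13
print('gauge',fit([((-.005,.022,h),s(272,86)),((-.005,-.022,h),s(325,94)),((.005,-.022,h),s(327,92)),((-.005,.022,h),d(203,184)),((.005,.022,h),d(190,190)),((.005,-.022,h),d(172,160)),((-.005,-.022,h),d(184,157)),((-.022,.022,.024),s(268,216)),((-.022,-.022,.024),s(318,226))],[.55,0,0]))
t=.04
print('long',fit([((-.02,.06,t),s(580,428)),((.02,.06,t),s(612,383)),((.02,-.06,t),s(776,450)),((-.02,-.06,t),s(745,490)),((-.02,.06,t),d(272,86)),((.02,.06,t),d(234,88))],[.5,-.3,0]))
print('short',fit([((-.02,.045,t),s(675,283)),((.02,.045,t),s(708,262)),((-.02,-.045,t),s(770,332)),((-.02,.045,t),d(86,106)),((.02,.045,t),d(42,100)),],[.6,-.3,0]))
tip=(-.015-.0+.03-.008-.075*np.cos(.12)+.015,0,.11+.075*np.sin(.12))
print('stand',fit([((.03-.008-.0745,0,.119),s(29,50)),((.03,0,.116),s(115,30)),((0,0,.012),s(94,149)),((.03-.008-.0745,0,.119),d(329,380)),((.03,0,.116),d(187,370)),((0,0,.012),d(237,518))],[.55,.25,0]))
print('tin',w(S,*s(369,68)[1],.035),'magnet',w(S,*s(5,250)[1],.01), w(D,552/800*512,440/600*384,.01))
print('brown',w(S,*s(530,120)[1],.04))
E
```

```text
fix (array([0.54114267, 0.04856036, 0.31360207]), [[0.8, 0.7], [0.3, 0.3], [0.6, 0.6], [2.0, 0.8], [0.6, 0.5], [0.3, 1.3], [6.6, 0.3]])
gauge (array([0.53628601, 0.09309525, 0.22117387]), [[0.4, 0.4], [0.8, 0.8], [0.0, 0.1], [0.1, 0.5], [0.0, 1.6], [1.0, 0.9], [0.6, 0.7], [0.7, 0.7], [0.7, 0.5]])
long (array([ 0.42648777, -0.29021178, -0.06246917]), [[0.0, 4.1], [0.2, 0.3], [0.2, 0.9], [0.4, 0.7], [1.4, 0.7], [0.2, 0.9]])
short (array([ 0.59456925, -0.26138359, -0.27664333]), [[0.4, 1.2], [0.1, 0.7], [0.2, 0.4], [0.1, 1.1], [0.3, 0.2]])
stand (array([ 0.53478105,  0.32138645, -0.28998279]), [[0.1, 0.2], [0.1, 0.9], [0.0, 1.8], [0.4, 0.1], [0.2, 0.0], [0.3, 1.0]])
tin [0.75531096 0.17741821 0.035     ] magnet [0.36770913 0.26020281 0.01      ] [0.37353982 0.27321276 0.01      ]
brown [ 0.74303944 -0.00235298  0.04      ]
```

>>> drive_tool(steps=[0.6,-0.97,0.1,-0.57,0.6,-0.97,0.1,-0.57,0.6,-0.97,0.1,-0.57,0.6,-0.97,0.1,-0.57,0.6,-0.97,0.1,-0.57])

```text
time_s: 0.7
ee_pos: [0.3135, 0.4555, 0.2548]
tool_rot: [-180.0, 0.0, 144.4]
ft_force: [-0.1, -0.8, 0.0]
opening: 0.997
grip_force: 0.0
```

>>> drive_tool(steps=[0.6,-0.97,0.1,-0.57,0.6,-0.97,0.1,-0.57,0.6,-0.97,0.1,-0.57,0.6,-0.97,0.1,-0.57,0.6,-0.97,0.1,-0.57])

```text
time_s: 1.2
ee_pos: [0.3885, 0.3343, 0.2674]
tool_rot: [-180.0, -0.0, 131.4]
ft_force: [-0.3, 0.5, -0.4]
opening: 0.999
grip_force: 0.0
```

>>> drive_tool(steps=[0.6,-0.97,0.1,-0.57,0.6,-0.97,0.1,-0.57,0.6,-0.97,0.1,-0.57,0.6,-0.97,0.1,-0.57,0.6,-0.97,0.1,-0.57])

```text
time_s: 1.7
ee_pos: [0.4635, 0.2131, 0.2799]
tool_rot: [-180.0, -0.0, 118.3]
ft_force: [0.1, -0.1, -1.3]
opening: 1.0
grip_force: 0.0
```

Run:
```python
from h import *
c=cam("wrist");s=observe();print(s['ee_pos'],s['tool_rot'],s['qpos'].round(),c)
cv2.imwrite("pics/w1.png",cv2.resize(snapshot("wrist")[:,:,::-1],(800,600),interpolation=cv2.INTER_CUBIC))
```

```text
[0.46348171 0.21310482 0.27987695] [-1.79996623e+02 -4.81030250e-03  1.18317287e+02] [-28.  28.  -2. 107.   1.  45.  -3.] (array([[321.46538272,   0.        , 251.32448117],
       [  0.        , 321.46538272, 193.01282537],
       [  0.        ,   0.        ,   1.        ]]), array([0.42461401, 0.28281372, 0.41110061]), array([1.61840016e+02, 3.22818138e-02, 2.82979320e+01]))
```

View pics/w1.png

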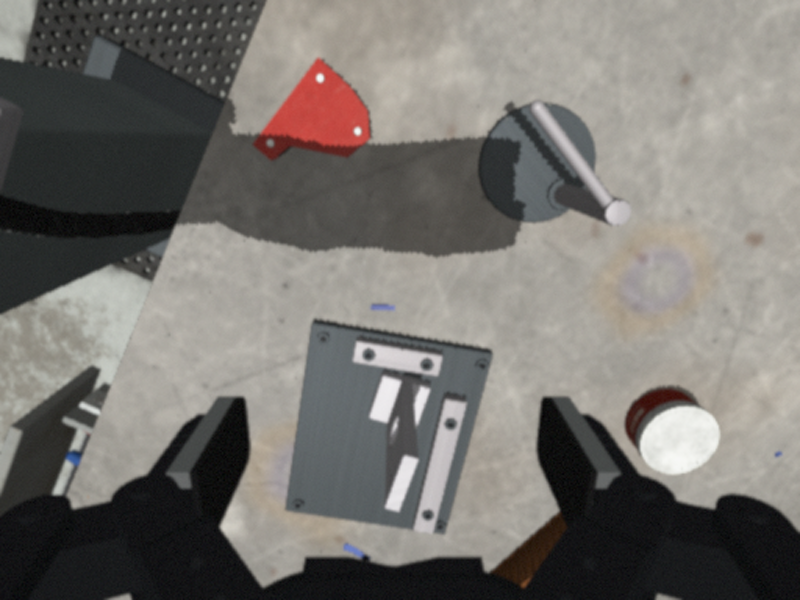

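The wrist view shows the plate corners at (315,322), (490,351), (443,533) and (288,510), the blade top at (386–418, 456–513), and the peg running from the tip at (538,106) to the post at (617,212).

```bash
cat >> fit.py <<'E'
def W(u,v): return ('w',((u+.5)*.64-.5,(v+.5)*.64-.5))
C['w']=(cam("wrist")[0],np.array([0.42461401,0.28281372,0.41110061]),np.array([161.840016,.0322818,28.297932]))
E
python3 - <<'E'
from fit import *
g=.01;t=.022
L=[((-.08,.1,g),W(315,322)),((.08,.1,g),W(490,351)),((.08,-.1,g),W(443,533)),((-.08,-.1,g),W(288,510))]
T=[((.045,-.0725+.0,t),W(446,398))]
print('fix w',fit(L,[.55,0,.3]))
P=[((-.08,.1,g),s(200,270)),((-.08,-.1,g),s(444,310)),((.08,-.1,g),s(490,205)),((-.08,.1,g),d(322,325)),((.08,.1,g),d(130,378)),((.08,-.1,g),d(30,247))]
f=fit(L+P,[.55,0,.3]);print('fix all',f)
h=.13
A=[((-.005,.022,h),W(402,456)),((.005,.022,h),W(418,459)),((.005,-.022,h),W(404,513)),((-.005,-.022,h),W(386,507))]
print('gauge w',fit(A,[.55,.1,.2]))
B=[((-.022,.022,.024),W(384,376)),((-.022,-.022,.024),W(370,415))]
print('gauge wfoot',fit(A+B,[.55,.1,.2]))
Q=[((.03-.008-.0745,0,.119),W(537,106)),((.03,0,.116),W(617,212)),((0,0,.012),W(538,162))]
print('stand w',fit(Q,[.53,.32,-.3]))
R2=[((.03-.008-.0745,0,.119),s(29,50)),((.03,0,.116),s(115,30)),((0,0,.012),s(94,149)),((.03-.008-.0745,0,.119),d(329,380)),((.03,0,.116),d(187,370)),((0,0,.012),d(237,518))]
print('stand all',fit(Q+R2,[.53,.32,-.3]))
for u,v in ((402,456),(418,459),(404,513),(386,507)): print(w(C['w'],*W(u,v)[1],h))
# in fixture frame: stops
x,y,a=f[0]
for u,v in ((446,398),(414,530),(438,374),(354,362)):
    q=w(C['w'],*W(u,v)[1],.022)-[x,y,0]; print(np.cos(a)*q[0]+np.sin(a)*q[1],-np.sin(a)*q[0]+np.cos(a)*q[1])
E
```

```text
fix w (array([0.54068159, 0.04886114, 0.31675743]), [[2.4, 0.8], [2.7, 0.2], [2.0, 0.6], [1.8, 0.4]])
fix all (array([0.54096848, 0.04915199, 0.31640441]), [[2.1, 0.9], [3.0, 0.1], [2.2, 0.6], [1.5, 0.3], [1.0, 0.7], [0.2, 0.4], [0.4, 0.7], [2.2, 0.7], [0.4, 0.4], [0.3, 1.2]])
gauge w (array([0.5345749 , 0.0912799 , 0.26158682]), [[0.5, 0.2], [0.3, 0.2], [1.4, 0.5], [0.9, 1.5]])
gauge wfoot (array([0.53450982, 0.09171602, 0.23106295]), [[1.3, 0.5], [0.4, 0.3], [2.0, 0.8], [0.5, 1.0], [1.1, 0.1], [0.3, 3.0]])
stand w (array([ 0.53207902,  0.31832478, -0.35119197]), [[1.2, 4.5], [0.7, 0.6], [0.4, 1.3]])
stand all (array([ 0.53305068,  0.31850722, -0.33389476]), [[1.0, 3.4], [2.2, 0.6], [1.1, 1.6], [0.2, 0.0], [0.3, 0.4], [0.2, 1.4], [0.8, 0.2], [1.0, 1.3], [0.3, 2.0]])
[0.52374791 0.11081865 0.13      ]
[0.53409534 0.11377769 0.13      ]
[0.5467771  0.07146549 0.13      ]
[0.53361013 0.07002689 0.13      ]
0.04537650179222008 0.0541340578001143
0.044874953429368966 -0.09022323760508362
0.033823384826912495 0.07548350712316344
-0.0386290715956123 0.07389374124181591
```

>>> drive_tool(steps=[0.57,-0.97,0,-0.63,0.57,-0.97,0,-0.63,0.57,-0.97,0,-0.63,0.57,-0.97,0,-0.63,0.57,-0.98,0,-0.63])

```text
time_s: 2.25
ee_pos: [0.5346, 0.0919, 0.2797]
tool_rot: [-180.0, -0.0, 103.9]
ft_force: [0.4, 0.2, -0.7]
opening: 0.997
grip_force: 0.0
```

>>> drive_tool(steps=[0,0,-0.9,0,0,0,-0.9,0,0,0,-0.9,0,0,0,-0.9,0,0,0,0,0])

```text
time_s: 2.75
ee_pos: [0.5321, 0.0925, 0.1873]
tool_rot: [-179.6, -0.0, 104.0]
ft_force: [-0.8, -0.7, -0.1]
opening: 1.001
grip_force: 0.0
```

Run:
```python
from h import *
c=cam("wrist");s=observe();print(s['ee_pos'],s['tool_rot'],c[1:])
cv2.imwrite("pics/w2.png",cv2.resize(snapshot("wrist")[:,:,::-1],(800,600),interpolation=cv2.INTER_CUBIC))
```

```text
[0.5321475  0.09246998 0.18730221] [-1.79648295e+02 -1.52843730e-02  1.04007935e+02] (array([0.51265897, 0.1695592 , 0.31853029]), array([161.84437773,   0.38090476,  13.98929946]))
```

View pics/w2.png

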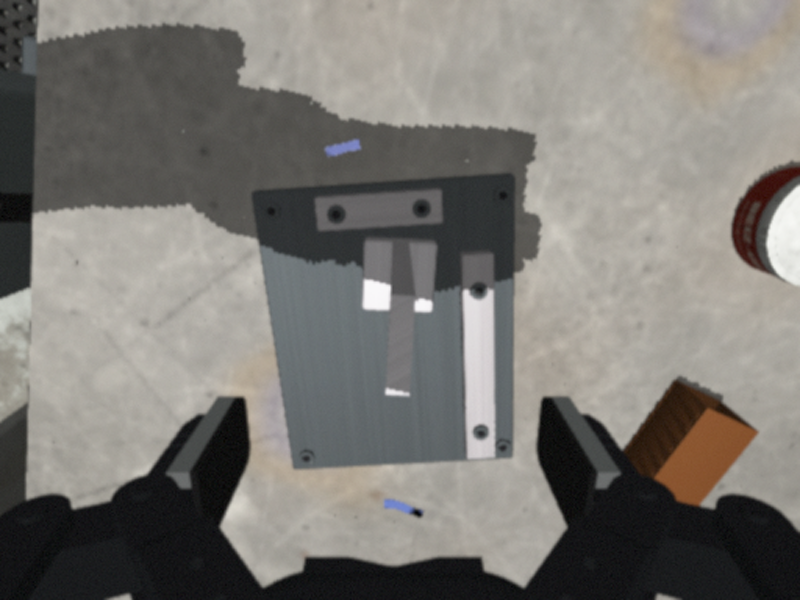

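Top face of the blade runs from about (391–412, 300) to (386–410, 396); I'll compute its centre and yaw.

Run:
```python
from fit import *
C['w']=(C['w'][0],np.array([0.51265897,0.1695592,0.31853029]),np.array([161.84437773,.38090476,13.98929946]))
h=.13
print(fit([((-.005,.022,h),W(391,300)),((.005,.022,h),W(412,300)),((.005,-.022,h),W(410,396)),((-.005,-.022,h),W(386,395))],[.53,.09,.2]))
t=.024
print(fit([((-.022,.022,t),W(364,239)),((.022,.022,t),W(437,241)),((-.022,-.022,t),W(362,310)),((.022,-.022,t),W(432,313))],[.53,.09,.2]))
g=.01
print(fit([((-.08,.1,g),W(253,191)),((.08,.1,g),W(514,175)),((.08,-.1,g),W(513,458)),((-.08,-.1,g),W(294,468))],[.53,.09,.2]))
```

```text
(array([0.53402742, 0.09001509, 0.21439054]), [[1.3, 1.3], [1.5, 0.8], [0.1, 1.3], [0.1, 1.5]])
(array([0.53358632, 0.09190445, 0.20442418]), [[0.5, 0.2], [0.2, 0.8], [0.2, 0.4], [0.4, 0.5]])
(array([0.54157037, 0.04745714, 0.30804034]), [[1.2, 0.1], [2.1, 1.0], [0.4, 0.8], [0.8, 1.5]])
```

>>> drive_tool(steps=[0.07,-0.06,-0.9,-0.44,0,0,-0.9,0,0,0,-0.9,0,0,0,-0.8,0,0,0,0,0])

```text
time_s: 3.3
ee_pos: [0.5354, 0.0912, 0.1015]
tool_rot: [-179.9, -0.0, 102.0]
ft_force: [-0.3, 0.0, 0.1]
opening: 1.001
grip_force: 0.0
```

>>> drive_tool(steps=[0,0,0,0,0,0,0,0,0,0,0,0,0,0,0,0,0,0,0,0], fingers=-1)

```text
time_s: 3.8
ee_pos: [0.5363, 0.0912, 0.1028]
tool_rot: [180.0, -0.0, 102.0]
ft_force: [-1.2, -0.7, 1.3]
opening: 0.146
grip_force: 1.3
```

>>> drive_tool(steps=[0,0,0,0,0,0,0,0,0,0,0,0,0,0,0,0,0,0,0,0])

```text
time_s: 4.3
ee_pos: [0.5362, 0.0911, 0.1027]
tool_rot: [180.0, 0.0, 102.0]
ft_force: [-0.9, -0.0, 5.1]
opening: 0.108
grip_force: 61.7
```

Run:
```python
from fit import *
def tri(ps):
    f=lambda X:np.concatenate([px(C[c],X)-uv for c,uv in ps])
    r=least_squares(f,[.5,.3,.1]);return r.x.round(4),r.fun.round(1)
print('tip',tri([W(539,109),s(31,50),d(325,380)]),tri([s(31,50),d(325,380)]))
print('ptop',tri([W(617,212),s(115,31),d(188,370)]))
print('tip w',w(C['w'],*W(539,109)[1],.119)); p=w(C['w'],*W(617,212)[1],.116);print('ptop w',p)
print(w(S,*s(31,50)[1],.119),w(S,*s(115,31)[1],.116));print(w(D,*d(325,380)[1],.119),w(D,*d(188,370)[1],.116))
```

```text
tip (array([0.4875, 0.3335, 0.1177]), array([-0.1, -0.3,  0.7,  0.1, -0.3, -0.2])) (array([0.487 , 0.3351, 0.1182]), array([ 0.2, -0.1,  0.1,  0.1]))
ptop (array([0.5613, 0.3085, 0.1124]), array([0.3, 0.1, 0.4, 0.3, 0.7, 0.1]))
tip w [0.48746528 0.33313804 0.119     ]
ptop w [0.55933842 0.30815905 0.116     ]
[0.48468371 0.33374591 0.119     ] [0.55672434 0.30598004 0.116     ]
[0.48741903 0.3358454  0.119     ] [0.56327948 0.3128763  0.116     ]
```

>>> drive_tool(steps=[0,0,0.8,0,0,0,0.8,0,0,0,0.8,0,0,0,0.8,0,0,0,0.8,0])

```text
time_s: 4.8
ee_pos: [0.5355, 0.0911, 0.2025]
tool_rot: [-179.9, -0.0, 102.0]
ft_force: [0.1, 0.5, -2.2]
opening: 0.112
grip_force: 60.6
```

>>> drive_tool(steps=[-0.31,0.86,0,-0.57,-0.31,0.86,0,-0.57,-0.31,0.86,0,-0.57,-0.31,0.86,0,-0.57,-0.31,0.86,0,-0.57])

```text
time_s: 5.3
ee_pos: [0.4965, 0.1994, 0.2018]
tool_rot: [-179.9, 0.0, 88.8]
ft_force: [0.7, 0.4, -2.1]
opening: 0.106
grip_force: 60.7
```

>>> drive_tool(steps=[-0.31,0.86,0,-0.57,-0.31,0.86,0,-0.57,-0.31,0.86,0,-0.57,-0.31,0.86,0,-0.57,-0.31,0.86,0,-0.57])

```text
time_s: 5.8
ee_pos: [0.4576, 0.3068, 0.2017]
tool_rot: [-179.9, 0.1, 75.7]
ft_force: [0.5, 0.4, -2.1]
opening: 0.111
grip_force: 60.6
```

>>> drive_tool(steps=[-0.3,0.86,0,-0.55,-0.3,0.86,0,-0.55,0,0,-0.7,0,0,0,-0.7,0,0,0,-0.7,0])

```text
time_s: 6.3
ee_pos: [0.4429, 0.3493, 0.1486]
tool_rot: [-180.0, 0.0, 70.8]
ft_force: [0.9, -0.8, -2.1]
opening: 0.112
grip_force: 60.7
```

>>> drive_tool(steps=[0,0,0,0,0,0,0,0])

```text
time_s: 6.5
ee_pos: [0.4433, 0.3489, 0.1496]
tool_rot: [-180.0, 0.1, 70.8]
ft_force: [-0.1, -0.9, -1.1]
opening: 0.11
grip_force: 60.6
```

Run:
```python
from h import *
s=observe();print(s['ee_pos'],s['tool_rot'],s['ft_force'])
a=snapshot("scene")[:,:,::-1]; b=snapshot("side")[:,:,::-1]
a=cv2.resize(a[125:215,130:230],(500,450),interpolation=cv2.INTER_CUBIC);b=cv2.resize(b[220:325,240:340][:90],(500,450)[:1]+(450,),interpolation=cv2.INTER_CUBIC)
cv2.imwrite("pics/k1.png",cv2.resize(np.hstack([a,b]),(800,360)))
```

```text
[0.44333205 0.34893181 0.14955174] [-1.79972642e+02  5.87841977e-02  7.07934304e+01] [-0.05160731 -0.9408146  -1.05564487]
```

View pics/k1.png

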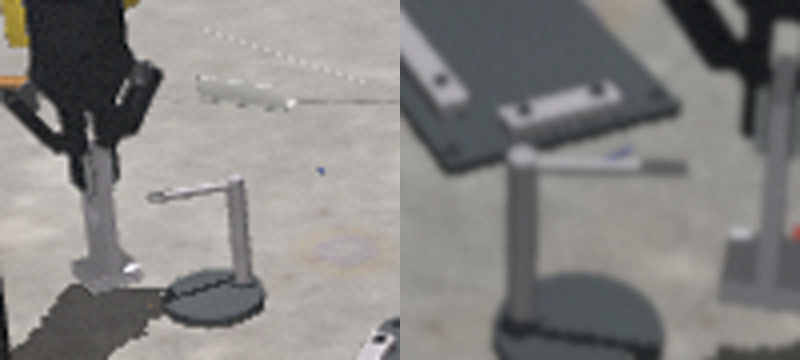

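>>> drive_tool(steps=[0.5,-0.173,0,0,0.5,-0.173,0,0,0.5,-0.173,0,0,0.5,-0.173,0,0])

```text
time_s: 7.0
ee_pos: [0.4955, 0.3309, 0.1501]
tool_rot: [179.9, -0.0, 70.7]
ft_force: [-0.2, -0.0, -1.4]
opening: 0.107
grip_force: 60.7
```

Run:
```python
from h import *
s=observe();print(s['ee_pos'],s['tool_rot'],s['ft_force'],s['torque'])
a=snapshot("scene")[:,:,::-1]; b=snapshot("side")[:,:,::-1]
a=cv2.resize(a[125:215,130:230],(500,450),interpolation=cv2.INTER_CUBIC);b=cv2.resize(b[220:310,240:340],(500,450),interpolation=cv2.INTER_CUBIC)
cv2.imwrite("pics/k2.png",cv2.resize(np.hstack([a,b]),(800,360)))
```

```text
[0.49552499 0.33089387 0.15012118] [ 1.79935505e+02 -2.24940787e-02  7.07221552e+01] [-0.21337548 -0.03855085 -1.37760037] [-0.05148514 -0.08289221 -0.03861405]
```

View pics/k2.png

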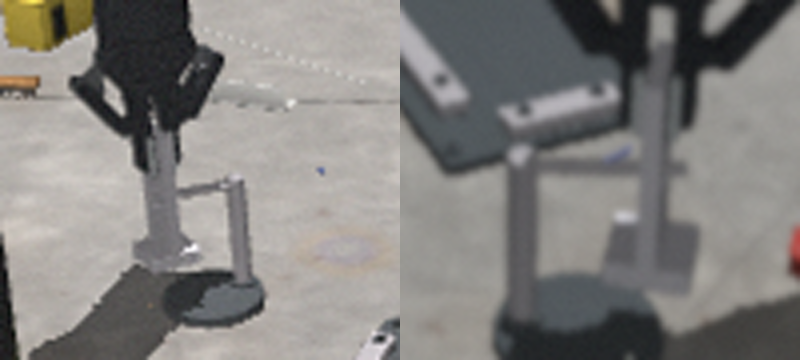

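The right view shows the peg tip sticking out beyond the blade with no contact force, so the eye is threaded. I'll go on and then lower.

>>> drive_tool(steps=[0.45,-0.155,0,0,0.4,-0.14,0,0,0,0,-0.15,0,0,0,-0.15,0,0,0,0,0])

```text
time_s: 7.6
ee_pos: [0.5136, 0.3246, 0.1414]
tool_rot: [-179.9, 0.1, 70.8]
ft_force: [-0.6, -0.3, -2.4]
opening: 0.109
grip_force: 60.7
```

>>> drive_tool(steps=[0,0,-0.08,0,0,0,0,0])

```text
time_s: 7.8
ee_pos: [0.5142, 0.3248, 0.1402]
tool_rot: [-180.0, 0.0, 70.8]
ft_force: [-0.3, -0.2, -2.1]
opening: 0.106
grip_force: 60.9
```

>>> drive_tool(steps=[0,0,-0.06,0,0,0,0,0])

```text
time_s: 8.0
ee_pos: [0.5145, 0.3249, 0.1397]
tool_rot: [-180.0, -0.0, 70.8]
ft_force: [-1.8, 0.0, 5.6]
opening: 0.111
grip_force: 62.1
```

>>> drive_tool(steps=[0,0,-0.06,0,0,0,0,0])

```text
time_s: 8.2
ee_pos: [0.5145, 0.3249, 0.1394]
tool_rot: [-180.0, -0.1, 70.8]
ft_force: [-4.7, -0.6, 14.0]
opening: 0.111
grip_force: 63.3
```

>>> drive_tool(steps=[0,0,0.07,0,0,0,0,0])

```text
time_s: 8.4
ee_pos: [0.5149, 0.3248, 0.1397]
tool_rot: [180.0, -0.1, 70.8]
ft_force: [-1.4, -0.0, 4.6]
opening: 0.111
grip_force: 61.4
```

>>> drive_tool(steps=[0,0,0,0,0,0,0,0,0,0,0,0,0,0,0,0,0,0,0,0], fingers=0)

```text
time_s: 8.9
ee_pos: [0.5149, 0.3244, 0.1389]
tool_rot: [180.0, 0.0, 70.8]
ft_force: [-0.8, 0.4, 0.9]
opening: 0.504
grip_force: 0.0
```

>>> drive_tool(steps=[0,0,0.4,0,0,0,0.7,0,0,0,0.9,0,0,0,0.9,0,0,0,0.9,0])

```text
time_s: 9.4
ee_pos: [0.5149, 0.3244, 0.2357]
tool_rot: [180.0, -0.0, 70.8]
ft_force: [0.4, 0.4, 0.6]
opening: 0.501
grip_force: 0.0
```

Run:
```python
from h import *
s=observe();print(s['ee_pos'],s['tool_rot'],s['ft_force'],s['qpos'].round())
a=snapshot("scene")[:,:,::-1]; b=snapshot("side")[:,:,::-1]
a=cv2.resize(a[125:215,130:230],(500,450),interpolation=cv2.INTER_CUBIC);b=cv2.resize(b[220:310,240:340],(500,450),interpolation=cv2.INTER_CUBIC)
cv2.imwrite("pics/k3.png",cv2.resize(np.hstack([a,b]),(800,360)))
```

```text
[0.51488728 0.32442698 0.23572661] [ 1.79970970e+02 -2.68702648e-02  7.07900104e+01] [0.40004451 0.406579   0.59858568] [-45.  39.  15.  94. -13.  48. -44.]
```

View pics/k3.png

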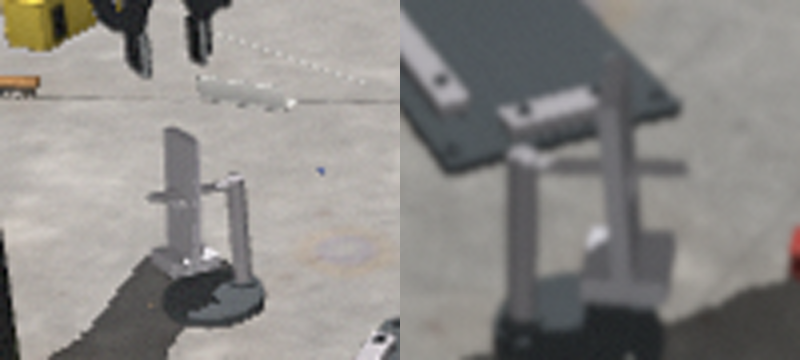

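The gauge hangs from the peg, released and clear of the fingers. Next I'll go to the long tube.

>>> drive_tool(steps=[0,-0.98,0.4,0.17,-0.2,-0.98,0.4,0.17,-0.2,-0.98,0.4,0.17,-0.2,-0.98,0.4,0.17,-0.2,-0.98,0.4,0.17], fingers=1)

```text
time_s: 10.0
ee_pos: [0.4942, 0.2008, 0.2842]
tool_rot: [-180.0, 0.0, 74.7]
ft_force: [0.2, 0.7, 0.2]
opening: 0.999
grip_force: 0.0
```

>>> drive_tool(steps=[-0.2,-0.98,0,0.17,-0.2,-0.98,0,0.17,-0.2,-0.98,0,0.17,-0.2,-0.98,0,0.17,-0.2,-0.98,0,0.17])

```text
time_s: 10.5
ee_pos: [0.4692, 0.0784, 0.2839]
tool_rot: [-180.0, 0.0, 78.6]
ft_force: [0.4, 0.6, 0.7]
opening: 1.0
grip_force: 0.0
```

>>> drive_tool(steps=[-0.2,-0.98,0,0.17,-0.2,-0.98,0,0.17,-0.2,-0.98,0,0.17,-0.2,-0.98,0,0.17,-0.2,-0.98,0,0.17])

```text
time_s: 11.0
ee_pos: [0.4442, -0.044, 0.284]
tool_rot: [-180.0, 0.0, 82.5]
ft_force: [0.1, -1.3, 0.5]
opening: 1.0
grip_force: 0.0
```

>>> drive_tool(steps=[-0.2,-0.98,0,0.17,-0.2,-0.98,0,0.17,-0.2,-0.98,0,0.17,-0.1,-0.98,0,0.17,0,0,0,0.17])

```text
time_s: 11.5
ee_pos: [0.4263, -0.1446, 0.2841]
tool_rot: [180.0, 0.1, 86.1]
ft_force: [0.8, 0.4, 0.4]
opening: 1.0
grip_force: 0.0
```

>>> drive_tool(steps=[0,0,-0.3,0,0,0,-0.3,0,0,0,0,0])

```text
time_s: 11.8
ee_pos: [0.4266, -0.1395, 0.2677]
tool_rot: [-179.8, -0.1, 86.5]
ft_force: [0.6, -0.9, 0.3]
opening: 1.0
grip_force: 0.0
```

Run:
```python
from h import *
c=cam("wrist");s=observe();print(s['ee_pos'],s['tool_rot'],s['qpos'].round(),s['ft_force'],c[1:])
np.save("wc.npy",np.concatenate(c[1:]))
cv2.imwrite("pics/w3.png",cv2.resize(snapshot("wrist")[:,:,::-1],(800,600),interpolation=cv2.INTER_CUBIC))
```

```text
[ 0.4265872  -0.1395302   0.26774998] [-1.79832738e+02 -6.22601583e-02  8.64901802e+01] [  6.  25.  10. 117.  -7.  39.  16.] [ 0.64048443 -0.93711697  0.32767758] (array([ 0.43097699, -0.06056233,  0.39904553]), array([161.88051327,   0.1925563 ,  -3.52755396]))
```

View pics/w3.png

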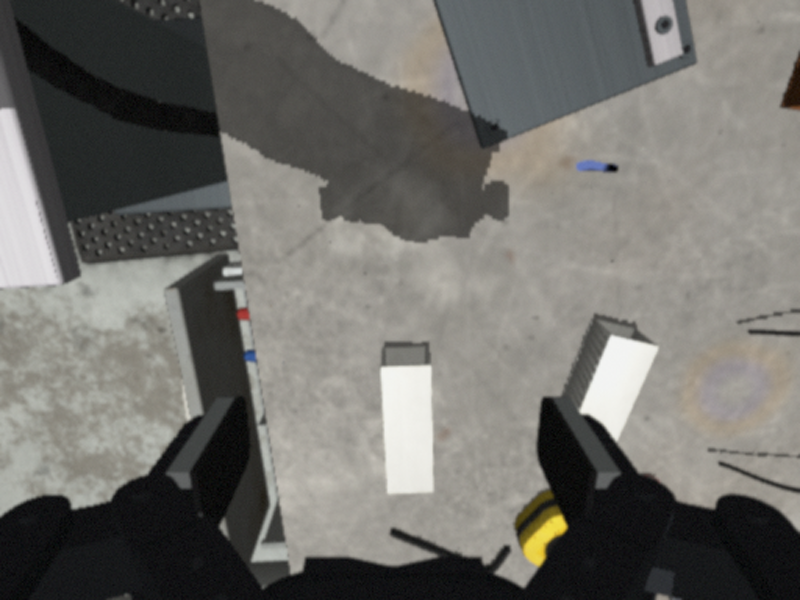

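The wrist view shows the long tube's top face at corners (380,366), (431,366), (433,492) and (388,493), and the short tube to its right. Plate corners are at (481,147) and (693,63).

Run:
```python
from fit import *
m=np.load("wc.npy");C['w']=(C['w'][0],m[:3],m[3:])
t=.04
print(fit([((-.02,.06,t),W(380,366)),((.02,.06,t),W(431,365)),((.02,-.06,t),W(434,492)),((-.02,-.06,t),W(388,493))],[.43,-.29,0]))
g=.01
print(fit([((-.08,-.1,g),W(481,147)),((.08,-.1,g),W(694,62))],[.54,.05,.3]), )
x,y,a=.5412,.0485,.313
c,s_=np.cos(a),np.sin(a); print('seat',x+c*.025-s_*.015,y+s_*.025+c*.015)
```

```text
(array([ 0.42822853, -0.29070257, -0.01607844]), [[0.1, 0.3], [0.1, 0.4], [0.1, 0.1], [0.3, 0.3]])
(array([0.5389049 , 0.04813037, 0.30657836]), [[1.3, 0.3], [1.1, 0.1]])
seat 0.5603666388447108 0.07046906815038861
```

>>> drive_tool(steps=[0.065,-0.9,0,0.57,0,-0.9,0,0,0,-0.9,0,0,0,-0.9,0,0,0,-0.9,-0.5,0])

```text
time_s: 12.35
ee_pos: [0.4303, -0.2543, 0.2575]
tool_rot: [179.8, 0.1, 89.1]
ft_force: [1.1, -0.3, -0.5]
opening: 1.001
grip_force: 0.0
```

>>> drive_tool(steps=[0,-0.9,-0.9,0,0,-0.65,-0.9,0,0,0,-0.9,0,0,0,-0.9,0,0,0,-0.9,0])

```text
time_s: 12.85
ee_pos: [0.4294, -0.2918, 0.1431]
tool_rot: [180.0, -0.0, 89.0]
ft_force: [0.6, 0.2, -0.5]
opening: 1.001
grip_force: 0.0
```

>>> drive_tool(steps=[0,0,-0.9,0,0,0,-0.9,0,0,0,-0.9,0,0,0,0,0,0,0,0,0])

```text
time_s: 13.35
ee_pos: [0.4292, -0.2919, 0.0767]
tool_rot: [-180.0, -0.0, 89.0]
ft_force: [0.2, -0.2, -0.5]
opening: 0.995
grip_force: 0.0
```

>>> drive_tool(steps=[-0.04,0.04,-0.9,0,0,0,-0.95,0,0,0,0,0])

```text
time_s: 13.65
ee_pos: [0.4276, -0.2906, 0.0297]
tool_rot: [-179.9, -0.1, 89.0]
ft_force: [-0.9, 0.4, 0.1]
opening: 1.002
grip_force: 0.0
```

>>> drive_tool(steps=[0,0,0,0,0,0,0,0,0,0,0,0,0,0,0,0,0,0,0,0], fingers=-1)

```text
time_s: 14.15
ee_pos: [0.4287, -0.2917, 0.0318]
tool_rot: [179.9, 0.1, 89.0]
ft_force: [-1.0, 0.2, 7.8]
opening: 0.453
grip_force: 61.6
```

>>> drive_tool(steps=[0,0,0,0,0,0,0,0,0,0,0,0])

```text
time_s: 14.45
ee_pos: [0.4287, -0.2917, 0.0318]
tool_rot: [179.9, 0.1, 89.0]
ft_force: [-0.2, 0.9, 8.1]
opening: 0.455
grip_force: 61.6
```

>>> drive_tool(steps=[0,0,0.7,0,0,0,0.9,0,0,0,0.9,0,0,0,0.9,0,0,0,0,0])

```text
time_s: 14.95
ee_pos: [0.4293, -0.2923, 0.1181]
tool_rot: [179.7, 0.2, 89.0]
ft_force: [0.2, 0.6, -1.9]
opening: 0.45
grip_force: 61.0
```

>>> drive_tool(steps=[0.318,0.896,0,0.275,0.318,0.896,0,0.275,0.318,0.896,0,0.275,0.318,0.896,0,0.275,0.318,0.896,0,0.275])

```text
time_s: 15.45
ee_pos: [0.4675, -0.1781, 0.1147]
tool_rot: [-179.9, -0.0, 95.3]
ft_force: [0.2, 0.3, -2.2]
opening: 0.452
grip_force: 60.9
```

>>> drive_tool(steps=[0.318,0.896,0,0.275,0.318,0.896,0,0.275,0.318,0.896,0,0.275,0.318,0.896,0,0.275,0.318,0.896,0,0.275])

```text
time_s: 15.95
ee_pos: [0.5072, -0.0662, 0.1146]
tool_rot: [-179.9, -0.0, 101.7]
ft_force: [-0.2, -0.1, -2.1]
opening: 0.452
grip_force: 61.0
```

>>> drive_tool(steps=[0.318,0.896,0,0.275,0.318,0.896,0,0.275,0.318,0.896,0,0.275,0.318,0.896,0,0.275,0.318,0.896,0,0.275])

```text
time_s: 16.45
ee_pos: [0.5468, 0.0457, 0.1145]
tool_rot: [-179.9, -0.0, 108.0]
ft_force: [0.2, -0.4, -1.0]
opening: 0.454
grip_force: 61.0
```

>>> drive_tool(steps=[0,0,0,0,0,0,0,0,0,0,0,0])

```text
time_s: 16.75
ee_pos: [0.5464, 0.0434, 0.1149]
tool_rot: [-179.9, 0.0, 107.8]
ft_force: [-0.1, -1.3, -1.4]
opening: 0.452
grip_force: 60.9
```

>>> drive_tool(steps=[0,0,-0.7,0,0,0,-0.7,0,0,0,-0.7,0,0,0,-0.6,0,0,0,0,0])

```text
time_s: 17.25
ee_pos: [0.5456, 0.0437, 0.046]
tool_rot: [-179.8, -0.0, 107.8]
ft_force: [-0.5, 0.3, -2.1]
opening: 0.459
grip_force: 60.8
```

>>> drive_tool(steps=[0,0,-0.1,0,0,0,0,0])

```text
time_s: 17.45
ee_pos: [0.5475, 0.0445, 0.0457]
tool_rot: [180.0, 0.0, 107.9]
ft_force: [0.8, -0.3, -1.8]
opening: 0.453
grip_force: 60.8
```

>>> drive_tool(steps=[0,0,-0.1,0,0,0,0,0])

```text
time_s: 17.65
ee_pos: [0.5474, 0.0448, 0.0431]
tool_rot: [180.0, 0.0, 107.9]
ft_force: [-0.2, -0.1, -1.6]
opening: 0.453
grip_force: 60.8
```

>>> drive_tool(steps=[0,0,-0.05,0,0,0,0,0])

```text
time_s: 17.85
ee_pos: [0.5474, 0.0448, 0.0419]
tool_rot: [180.0, 0.0, 107.9]
ft_force: [-0.3, 0.5, 0.7]
opening: 0.456
grip_force: 61.0
```

>>> drive_tool(steps=[0.3,0.1,0,0,0.3,0.1,0,0,0,0,0,0])

```text
time_s: 18.15
ee_pos: [0.5628, 0.0498, 0.0419]
tool_rot: [179.9, 0.0, 107.9]
ft_force: [0.2, 1.2, -2.0]
opening: 0.455
grip_force: 60.8
```

>>> drive_tool(steps=[-0.1,0.3,0,0,-0.1,0.3,0,0,0,0,0,0])

```text
time_s: 18.45
ee_pos: [0.5572, 0.0666, 0.0418]
tool_rot: [179.9, -0.1, 108.0]
ft_force: [-0.8, 2.0, 3.7]
opening: 0.452
grip_force: 61.5
```

>>> drive_tool(steps=[0.095,0.031,0,0,0,0,0,0])

```text
time_s: 18.65
ee_pos: [0.5573, 0.0667, 0.0419]
tool_rot: [-179.8, -0.1, 108.0]
ft_force: [-4.9, 1.3, 9.5]
opening: 0.456
grip_force: 62.1
```

>>> drive_tool(steps=[-0.031,0.095,0,0,0,0,0,0])

```text
time_s: 18.85
ee_pos: [0.5574, 0.0672, 0.0419]
tool_rot: [-179.9, 0.0, 107.9]
ft_force: [-3.2, -2.0, 6.6]
opening: 0.454
grip_force: 61.8
```

>>> drive_tool(steps=[0,0,0.03,0,0,0,0,0])

```text
time_s: 19.05
ee_pos: [0.558, 0.0675, 0.042]
tool_rot: [-179.9, 0.0, 107.9]
ft_force: [-0.9, -2.0, -1.2]
opening: 0.451
grip_force: 60.9
```

>>> drive_tool(steps=[0.076,0.025,0,0,0,0,0,0])

```text
time_s: 19.25
ee_pos: [0.5606, 0.0684, 0.042]
tool_rot: [-180.0, 0.0, 107.9]
ft_force: [-0.1, -1.9, -1.6]
opening: 0.451
grip_force: 60.8
```

>>> drive_tool(steps=[-0.025,0.076,0,0,0,0,0,0])

```text
time_s: 19.45
ee_pos: [0.5606, 0.0685, 0.0423]
tool_rot: [180.0, 0.2, 107.8]
ft_force: [0.5, -6.3, -1.7]
opening: 0.449
grip_force: 60.9
```

>>> drive_tool(steps=[-0.025,0.076,0,0,0,0,0,0])

```text
time_s: 19.65
ee_pos: [0.5605, 0.0686, 0.0425]
tool_rot: [180.0, 0.3, 107.8]
ft_force: [0.1, -8.7, -1.0]
opening: 0.451
grip_force: 61.0
```

>>> drive_tool(steps=[0.076,0.025,0,0,0,0,0,0])

```text
time_s: 19.85
ee_pos: [0.5609, 0.0687, 0.0422]
tool_rot: [-179.9, 0.3, 107.8]
ft_force: [-1.3, -9.6, 0.7]
opening: 0.454
grip_force: 61.2
```

>>> drive_tool(steps=[0.076,0.025,0,0,0,0,0,0])

```text
time_s: 20.05
ee_pos: [0.5612, 0.0687, 0.0421]
tool_rot: [-179.7, 0.2, 107.8]
ft_force: [-4.0, -11.2, 3.6]
opening: 0.457
grip_force: 61.4
```

>>> drive_tool(steps=[0.095,0.031,0.02,0,0,0,0,0])

```text
time_s: 20.25
ee_pos: [0.5618, 0.069, 0.0423]
tool_rot: [-179.4, 0.2, 107.8]
ft_force: [-6.9, -12.6, 3.3]
opening: 0.453
grip_force: 61.6
```

>>> drive_tool(steps=[0.06,0.06,0,0,0,0,0,0,0,0,0,0])

```text
time_s: 20.55
ee_pos: [0.5619, 0.069, 0.0423]
tool_rot: [-179.3, 0.3, 107.8]
ft_force: [-8.9, -14.3, 5.8]
opening: 0.455
grip_force: 61.9
```

Run:
```python
from h import *
s=observe();print(s['ee_pos'],s['tool_rot'],s['ft_force'],s['torque'],s['time_s'])
c,n=np.cos(.313),np.sin(.313);f=s['ft_force'];print('fixture',c*f[0]+n*f[1],-n*f[0]+c*f[1])
```

```text
[0.56188639 0.06904715 0.04232456] [-179.27235622    0.27245735  107.75189302] [ -8.92682092 -14.27516932   5.76287745] [-2.94775219  1.83687788  0.61515444] 20.55
fixture -12.888631576921467 -10.83290205378624
```

Run:
```python
from h import *
k=cv2.resize(cv2.imread("pics/k3.png"),(1000,450))[:,500:]
b=cv2.resize(snapshot("side")[:,:,::-1][220:310,240:340],(500,450),interpolation=cv2.INTER_CUBIC)
d=np.abs(cv2.GaussianBlur(b,(9,9),0).astype(int)-cv2.GaussianBlur(k,(9,9),0)).mean(2)
print('gauge region diff',d[220:400,220:360].mean(),d[220:400,220:360].max())
ctrl.close_job();s=observe();print(s['ft_force'],s['time_s'])
```

```text
gauge region diff 31.745502645502643 117.66666666666667
the job is handed in; nothing more can be done
the job is handed in; nothing more can be done
```

I handed the job in at about 20.7 s of the 58 s allowed; the result was not reported. The long tube was gripped and pressed home, with the wrist sensor reading about 13 N against the long stop and 11 N against the end stop. The gauge was seen hanging free on the peg after release. My last side-image comparison of the gauge area differed strongly, and I handed in from that same script without finding out why (perhaps shadow or the arm in view), so the gauge's final state is unconfirmed.

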